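Clear the mark plate and hold the sprung mirror so the camera sees the mark

ROBOT

A 6-joint arm with a two-finger parallel gripper is mounted at the origin on a cart in front of the work surface, level with it; the furniture and walls round the work are solid. World frame = base frame: x ahead of the robot, y to its left, z up, the work surface at z = 0. Lengths are in m, angles in rad, forces in N, time in s.
With the tool pointing down it reaches from about 0.3 to 0.775 m from the base axis. Payload 14.6 kg.
Tool frame: the origin (TCP) lies on the centre line of the jaws, within the pads' length; the fingertips stand ctrl.tcp_to_tips ahead of it and the grasp point (between the pads) lies 2 mm behind it (ctrl.tcp_to_tips is the distance from the TCP to the fingertips, in m); z points along the fingers, y is the line along which they close (so a half turn about z gives the same grasp; the last joint's range is limited). The gripper opens to 94 mm and grips with 3 to 60 N. Pads are 16 mm wide; open, the fingers measure 119 mm over their backs; the gripper's body (75 mm by 177 mm) begins 78 mm behind the grasp point.
Start: joints at [1.045, 0.3, 1.521, -0, 1.321, -0.067], TCP at [0.244, 0.493, 0.222] pointing down, gripper open.
Joint ranges: [-3.03, 3.03], [-0.79, 2.21], [0.23, 2.52], [-1.04, 4.18], [0, 3.07], [-2.55, 2.55]. Speed limits (rad/s): [2.22, 2.22, 2.57, 3.14, 3.14, 3.14].

INTERFACE

Orientations are given as [roll, pitch, yaw] about the fixed x, y, z axes, in that order (R = Rz(yaw) Ry(pitch) Rx(roll)).
In Python, from station import telemetry, viewer, hand_in, ctrl gives the robot as it stands.
- The arm moves only by the tool step_arm, never from a script. Its argument "plan" is a list of rows, each an object of numbers: "dx", "dy", "dz": the shift along the tool's x, y, z scaled (see below); "rx", "ry", "rz": the turn, a rotation vector about the tool's x, y, z scaled (see below); "claw": the closure, from 0 (fully open) to 1 (shut). In form: [{"dx": .., "dy": .., "dz": .., "rx": .., "ry": .., "rz": .., "claw": ..}, ...]. A call has 1 to 10 rows; each row shifts and turns the commanded pose from where the row before left it, along the tool's axes as they then stand; what a row does not reach is not made up. The controller multiplies each number of a shift by 0.1 m and each number of a turn by 90 degrees. A row lasts 1/10 s, in which the tool goes at most 50 mm and 8.59 degrees, less where a joint would pass 70% of its speed; a pose out of reach is approached as far as the arm can. A call with a number of a shift or a turn outside -1 to 1 is refused whole. A call with a gripper value outside its range is refused whole. The fingers move at their own pace and stop on an object; "grip_force" is the grip in N (left out, the last holds). Time passes only in rows, so rows that do not move let the fingers close. It gives the time, the measured TCP pose, the force, the opening and the grip force at its end, in the units of the state.
- telemetry.get_obs(): the state, without advancing time (a new reading comes with each control period).
- viewer.camera(name): name is "side" or "top"; returns a dict with "img" (384x512x3 uint8, red, green, blue), "z_map" (384x512 float32, m along the optical axis (not along the pixel's ray), 0 where there is no reading), "fx", "fy", "cx", "cy" (pixels), "R" (3x3) and "t" (3): a world point X has camera coordinates R X + t. Camera axes: x right, y down, z forward; pixel columns grow to the right and rows downward; lengths in m; the calibration is good to about 2 mm. A picture is of the moment at which its call begins.
- hand_in(): hands the job in; it is judged then, once.
Trained networks look in a picture, given as the dict that the camera call returned (one of the last four; its "shot" number tells which), for a name from the list of things; names that differ only in an ending like _2 or _b are one class to them, and where a whole thing is asked for, a point or a joint stands for the part that bears it (a point fixed in the world has none). Each returns a list of dicts, best first, with "score" (0 to 1); they miss things now and then, are a little off and sometimes report something else, mostly with a low value. They report only what shows in the picture. A call takes as long as a camera call. They do not tell look-alikes from the thing itself.
- viewer.recognise(target, picture): "rect" ([left, top, right, bottom] in pixels, round what is visible of it).
The state is a dict: "time_s": time; "qpos": joint angles; "joint_vel": joint speeds; "tau": joint torques, N m; "ee_pos": TCP position; "eef_rot": TCP orientation; "force": force on the tool from outside, world axes, zero at the start; "moment": the same for the moment, N m; "grip_width": finger opening in m; "grip_force": force on a finger pad.
Only numpy, scipy, OpenCV 4.12 (cv2) and the standard library are available. Lean on these libraries where they do the work, as an engineer would, in place of code of your own. Each camera call takes 0.05 s, during which the arm holds its last target. There are 200 camera calls.

TASK

Pick up the small wooden block and use it, not the fingers, to sweep the three metal chips off the white plate with the cross onto the bench beside it, then lay the block flat on the bench. Then turn the sprung mirror by the wooden grip on its top until the little camera on the post, looking at the middle of the mirror, sees the middle of the cross reflected in it, and finish holding the mirror still at that angle: do not let go, it would spring back. Leave the other things on the bench where they are.

Things in the scene. Friction and masses are not known exactly. Their poses are not given: they have to be found in the camera images.
- block: the wooden block to sweep with: plain beech offcut 34 x 75 x 20 mm (x, y, z), origin at the centre of its underside, z up; it starts flat on the bench to the robot's right, beyond the vice. (An offcut of only 30 x 50 x 16 mm, wood_pink2, is not it.) 30 g
- chip1: metal chip 20 x 13 mm, 6 mm high, 13 g, loose on the white plate near the cross; origin at the centre of its underside, z up
- chip2: a second chip like chip1
- chip3: a third chip like chip1
- mark_plate: white plate 100 x 100 x 12 mm, fixed to the bench, top 12 mm above it, rounded edges; origin at the centre of its underside, x and y along its edges, x away from the robot; in front of it, or under its near edge, lies a flat black rubber strip, 4 mm thick, and the bench may end only 40 mm in front of the plate (beyond, chips fall). A chip is off the plate when its origin lies outside the plate's square and less than 20 mm above the bench
- mark (a point): centre of the black cross (arms 60 mm long) in the middle of the plate's top; axes as the plate's
- rig: grey metal base 100 x 200 x 10 mm fixed to the bench beyond the plate; it carries the mirror's spindle and, 114 mm from the spindle axis, the camera post (everything of the camera stays below 155 mm). Origin at bench height on the mirror's upright spindle axis, x away from the robot; the base reaches from x = -55 to +45 mm and y = -155 to +45 mm
- lens (a point): front of the lens of the small black camera on the post, 125 mm above the bench; the camera looks down along the line to the mirror's middle. Axes as the rig's
- mirror (a joint): turn of the mirror about its upright spindle, rad. 0 (where the spring holds it): the glass faces the camera's side squarely, its normal pointing horizontally at the lens. It grows as the mirror turns clockwise seen from above, away from the camera and towards the cross; stop at 1.5. The angle needed is half the horizontal angle, at the spindle, between the lens and the cross (0.4 to 0.85). Spring 0.10 N m/rad, returns when let go
- mirror_centre (a point): middle of the mirror glass (glass 48 mm wide, 56 mm high, from 50 to 106 mm above the bench), on the spindle axis, 78 mm above the bench; x = normal of the glass, pointing out of its reflecting side, z up
- mirror_grip (a point): middle of the wooden grip on top of the mirror: an upright paddle 12 mm thick (along x, the glass normal), 48 mm wide (along y), 30 mm high, on the spindle axis, middle 130 mm and top 145 mm above the bench; turns with the mirror. The mirror's frame ends at 109 mm, below it
- wood_pink2: bystander: smaller wooden offcut 30 x 50 x 16 mm, origin at the centre of its underside
- tape_measure: bystander: tape measure 36 x 86 x 64 mm, origin under its centre
- setting_block: bystander: ground steel block 36 x 62 x 24 mm with three holes, origin under its centre
Mind the look-alikes: they are no part of the job. What is shaped like the block but orange or red is not meant.

How it is judged:
On the way, in this order (a step that is already met when the one before it is completed fails the run):
1. the block, held in the fingers, is at the plate and pushes a chip (contact force between the fingers and block above 1 N and (contact force between block and chip1 above 0.005 N or contact force between block and chip2 above 0.005 N or contact force between block and chip3 above 0.005 N) and horizontal distance between block and mark below 0.13 m).
2. all three chips are off the plate, with the block still held ((x of chip1 in the frame of mark_plate below -0.05 m or y of chip1 in the frame of mark_plate below -0.05 m or x of chip1 in the frame of mark_plate above 0.05 m or y of chip1 in the frame of mark_plate above 0.05 m) and (x of chip2 in the frame of mark_plate below -0.05 m or y of chip2 in the frame of mark_plate below -0.05 m or x of chip2 in the frame of mark_plate above 0.05 m or y of chip2 in the frame of mark_plate above 0.05 m) and (x of chip3 in the frame of mark_plate below -0.05 m or y of chip3 in the frame of mark_plate below -0.05 m or x of chip3 in the frame of mark_plate above 0.05 m or y of chip3 in the frame of mark_plate above 0.05 m) and height (world z) of each of chip1, chip2, chip3 below 0.02 m and contact force between the fingers and block above 1 N), for 0.1 s.
3. the block lies flat on the bench, let go, the chips off the plate ((x of chip1 in the frame of mark_plate below -0.05 m or y of chip1 in the frame of mark_plate below -0.05 m or x of chip1 in the frame of mark_plate above 0.05 m or y of chip1 in the frame of mark_plate above 0.05 m) and (x of chip2 in the frame of mark_plate below -0.05 m or y of chip2 in the frame of mark_plate below -0.05 m or x of chip2 in the frame of mark_plate above 0.05 m or y of chip2 in the frame of mark_plate above 0.05 m) and (x of chip3 in the frame of mark_plate below -0.05 m or y of chip3 in the frame of mark_plate below -0.05 m or x of chip3 in the frame of mark_plate above 0.05 m or y of chip3 in the frame of mark_plate above 0.05 m) and height (world z) of each of chip1, chip2, chip3 below 0.02 m and height (world z) of block below 0.006 m and angle between block's own z axis and vertical below 0.1 rad and contact force between the fingers and block below 0.05 N), for 0.2 s.
At the end, for the whole second after the job is handed in: Fingers press the mirror (over 0.5 N), it is still, within 0.06 rad of half the horizontal lens-spindle-cross angle; the chips' origins lie outside the plate's square, below 20 mm; the block lies flat on the bench (within 6 mm, tilt under 0.1 rad), at rest (((y of mark in the frame of rig between -0.066 and -0.057 m and value of joint mirror between 0.3757 and 0.5277 rad) or (y of mark in the frame of rig between -0.057 and -0.048 m and value of joint mirror between 0.4026 and 0.5546 rad) or (y of mark in the frame of rig between -0.048 and -0.039 m and value of joint mirror between 0.4305 and 0.5825 rad) or (y of mark in the frame of rig between -0.039 and -0.03 m and value of joint mirror between 0.4595 and 0.6115 rad) or (y of mark in the frame of rig between -0.03 and -0.021 m and value of joint mirror between 0.4892 and 0.6412 rad) or (y of mark in the frame of rig between -0.021 and -0.012 m and value of joint mirror between 0.5196 and 0.6716 rad) or (y of mark in the frame of rig between -0.012 and -0.003 m and value of joint mirror between 0.5504 and 0.7024 rad) or (y of mark in the frame of rig between -0.003 and 0.006 m and value of joint mirror between 0.5814 and 0.7334 rad) or (y of mark in the frame of rig between 0.006 and 0.015 m and value of joint mirror between 0.6124 and 0.7644 rad) or (y of mark in the frame of rig between 0.015 and 0.024 m and value of joint mirror between 0.6431 and 0.7951 rad) or (y of mark in the frame of rig between 0.024 and 0.033 m and value of joint mirror between 0.6733 and 0.8253 rad) or (y of mark in the frame of rig between 0.033 and 0.042 m and value of joint mirror between 0.7028 and 0.8548 rad)) and contact force between the fingers and mirror above 0.5 N and velocity of joint mirror between -0.1 and 0.1 rad/s and (x of chip1 in the frame of mark_plate below -0.05 m or y of chip1 in the frame of mark_plate below -0.05 m or x of chip1 in the frame of mark_plate above 0.05 m or y of chip1 in the frame of mark_plate above 0.05 m) and (x of chip2 in the frame of mark_plate below -0.05 m or y of chip2 in the frame of mark_plate below -0.05 m or x of chip2 in the frame of mark_plate above 0.05 m or y of chip2 in the frame of mark_plate above 0.05 m) and (x of chip3 in the frame of mark_plate below -0.05 m or y of chip3 in the frame of mark_plate below -0.05 m or x of chip3 in the frame of mark_plate above 0.05 m or y of chip3 in the frame of mark_plate above 0.05 m) and height (world z) of each of chip1, chip2, chip3 below 0.02 m and height (world z) of block below 0.006 m and angle between block's own z axis and vertical below 0.1 rad and linear speed of block below 0.02 m/s); the arm keeps its last pose, push and grip.
It fails at once if the fingers pinch or press a chip with more than 2 N (contact force between the fingers and chip1 above 2 N or contact force between the fingers and chip2 above 2 N or contact force between the fingers and chip3 above 2 N).
It fails at once if a bystander is shifted by more than 30 mm (distance of any of wood_pink2, tape_measure, setting_block from where it was at the start of the episode above 0.03 m).
It also fails if it takes over 64 s, if anything falls off the work surface, if the arm or the gripper's body presses on something with over 40 N, if the wrist force passes 120 N, or if a joint passes its speed limit or range.

## Working session

There is one attempt and no reset: what is moved stays moved. The work goes in short steps, Python scripts to look and compute and a tool call to move; the robot and the scene stay as the last step left them, time stands still between calls to the robot, and variables do not carry over. Pictures are saved under pics/ and viewed, at most 10 in all, crops included, and the job is handed in when it is done.

Besides the shell and the picture viewer there is one more tool, called after "Request:" as name(argument=value, ...), one argument or row to a line, values as JSON. step_arm: Moves the arm, as the interface text tells. Shifts and turns lie within -1 to 1; 1 stands for 0.1 m of shift or 90 degrees of turn. Its arguments: {"type":"object","properties":{"plan":{"type":"array"},"grip_force":{"type":"number"}},"required":["plan"]}

```bash
ls; mkdir -p pics
cat > h.py <<'E'
import numpy as np, cv2
from station import telemetry, viewer, hand_in, ctrl
def cam(n): return viewer.camera(n)
def pts(c):
    z=c["z_map"]; v,u=np.indices(z.shape)
    P=np.stack([(u-c["cx"])/c["fx"]*z,(v-c["cy"])/c["fy"]*z,z],-1)
    W=(P-np.array(c["t"]))@np.array(c["R"])
    W[z==0]=np.nan
    return W
def proj(c,X):
    p=np.array(c["R"])@np.array(X)+np.array(c["t"]); return c["fx"]*p[0]/p[2]+c["cx"],c["fy"]*p[1]/p[2]+c["cy"]
E
python3 - <<'E'
from h import *
print(ctrl.tcp_to_tips, telemetry.get_obs())
for n in("top","side"):
    c=cam(n); cv2.imwrite(f"pics/{n}0.png",cv2.resize(c["img"][...,::-1],None,fx=1.5,fy=1.5))
    np.savez(f"{n}0.npz",W=pts(c),img=c["img"])
    W=pts(c); print(n,"campos",-np.array(c["R"]).T@np.array(c["t"]),c["fx"])
    for t in["block","chip1","mark_plate","rig","lens","mirror","mirror_grip","wood_pink2","tape_measure","setting_block"]:
        try:
            for r in viewer.recognise(t,c)[:4]:
                b=r["rect"]; u,v=int((b[0]+b[2])/2),int((b[1]+b[3])/2)
                print(t,round(r["score"],2),np.round(b),np.round(W[v,u],3))
        except Exception as e: print(t,e)
E
```

```text
pics
0.017 {'time_s': 0.0, 'qpos': array([ 1.04541130e+00,  3.00474290e-01,  1.52153624e+00,  3.46108117e-06,
        1.32071123e+00, -6.65879135e-02]), 'joint_vel': array([ 5.35684761e-04,  3.04642945e-03, -1.10501179e-03,  1.31652329e-03,
        1.37488606e-05,  3.09056052e-04]), 'tau': array([-1.31389224e-04, -5.31805015e+01, -3.52739990e+01,  7.08533311e-02,
        2.43817322e-02, -7.88016428e-05]), 'ee_pos': array([0.24345967, 0.4929264 , 0.22190354]), 'eef_rot': array([-3.14046628e+00, -7.84740693e-05,  2.68279464e+00]), 'force': array([-0.74244643,  0.13342274,  0.16723893]), 'moment': array([-0.04521469, -0.01314205,  0.00522509]), 'grip_force': 0.0, 'grip_width': 0.094304815700359}
top campos [-0.17627743 -0.07771141  1.45620999] 413.65996140424096
block 0.63 [347. 196. 366. 215.] [ 0.562 -0.487  0.02 ]
block 0.63 [249. 233. 273. 250.] [ 0.423 -0.107  0.021]
block 0.51 [282. 224. 296. 242.] [ 0.453 -0.217  0.019]
block 0.5 [285. 196. 308. 206.] [ 0.588 -0.255  0.02 ]
mark_plate 0.92 [133. 224. 166. 243.] [0.472 0.312 0.017]
rig 0.93 [147. 178. 202. 216.] [0.625 0.228 0.016
[... 523 characters left out ...]
418.0926935695141
block 0.55 [220. 309. 254. 344.] [ 0.563 -0.506  0.021]
block 0.52 [202. 244. 223. 258.] [ 0.466 -0.238  0.022]
block 0.51 [258. 253. 271. 275.] [ 0.606 -0.284  0.021]
mark_plate 0.46 [224. 172. 253. 177.] [0.472 0.317 0.009]
rig 0.95 [258. 143. 287. 179.] [0.602 0.281 0.08 ]
lens 0.94 [257. 142. 283. 176.] [0.591 0.283 0.087]
mirror 0.86 [271. 145. 285. 172.] [0.624 0.275 0.094]
mirror_grip 0.56 [267. 143. 287. 172.] [0.616 0.275 0.098]
wood_pink2 0.7 [269. 142. 283. 170.] [0.612 0.281 0.103]
wood_pink2 0.56 [263. 293. 287. 310.] [ 0.637 -0.416  0.015]
tape_measure 0.75 [293. 193. 316. 220.] [0.712 0.003 0.041]
setting_block 0.7 [291. 240. 313. 265.] [ 0.701 -0.228  0.024]
```

View pics/top0.png

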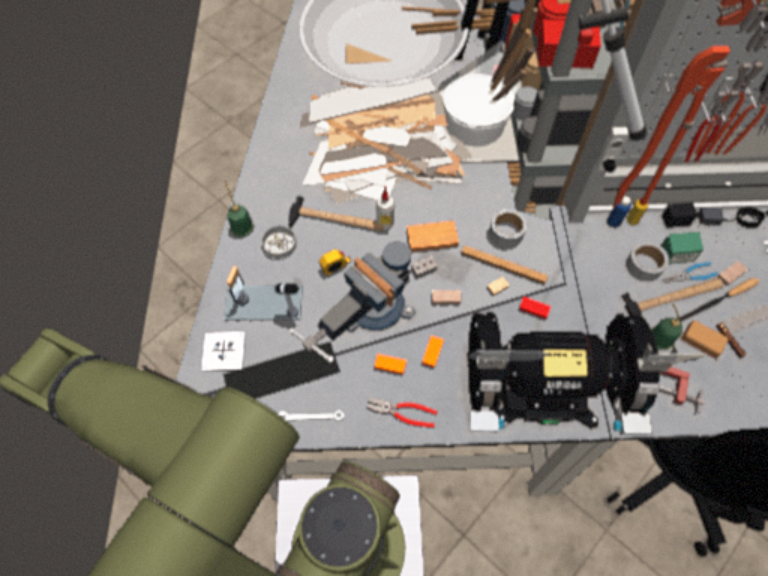

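View pics/side0.png

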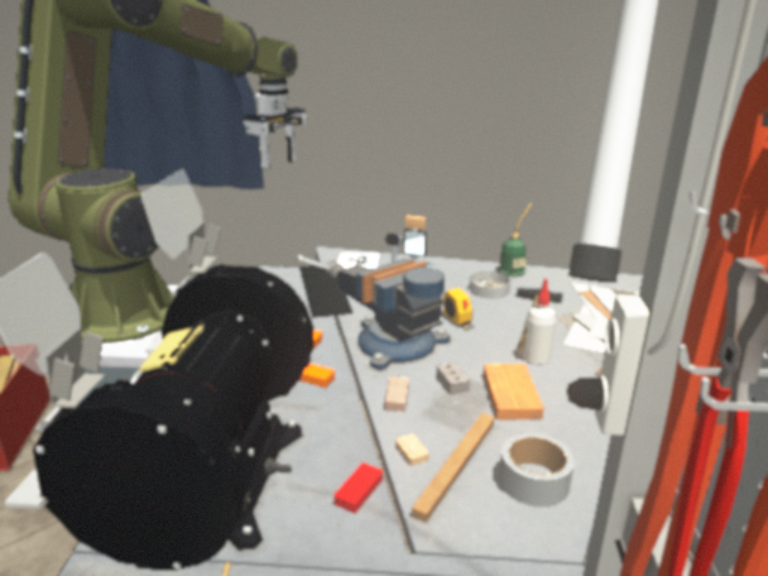

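Candidates (top picture, display pixels): beech offcut (446,297), smaller beech offcut (498,286), orange (390,364) and (432,351), red (535,308). The one at (446,297) fits: it is plain wood and beyond the vice, and (498,286) is the smaller offcut. I'll confirm it in an enlarged crop and measure it, along with the plate, chips and mirror.

Run:
```python
from h import *
d=np.load("top0.npz");I=d["img"][...,::-1];W=d["W"]
a=cv2.resize(I[180:215,275:345],(800,400),interpolation=cv2.INTER_CUBIC)[:,:400*2]
b=cv2.resize(I[172:252,128:210],None,fx=7,fy=7,interpolation=cv2.INTER_CUBIC)[:,:]
out=np.zeros((600,800,3),np.uint8);a=cv2.resize(a,(400,200));out[:200,400:]=a
b=cv2.resize(b,(400,390));out[200:590,:400]=b
s=np.load("side0.npz");J=s["img"][...,::-1]
out[:200,:400]=cv2.resize(J[240:300,240:300+60],(400,200)); out[200:590,400:]=cv2.resize(J[130:190,210:300],(400,390),interpolation=cv2.INTER_CUBIC)
cv2.imwrite("pics/crop.png",out)
def rect(W,lo,hi,zlo,zhi,img=None,mask=None):
    m=(W[...,0]>lo[0])&(W[...,0]<hi[0])&(W[...,1]>lo[1])&(W[...,1]<hi[1])&(W[...,2]>zlo)&(W[...,2]<zhi)
    if mask is not None:m&=mask
    p=W[m]; r=cv2.minAreaRect((p[:,:2]*1000).astype(np.float32)); print(m.sum(),r,np.median(p[:,2]).round(4)); return p
for n in("top","side"):
    Q=np.load(n+"0.npz")["W"];im=np.load(n+"0.npz")["img"].astype(int)
    print(n,"block"); rect(Q,(.54,-.32),(.64,-.19),.012,.03)
    print("pink"); rect(Q,(.58,-.45),(.68,-.35),.010,.03)
    print("plate"); rect(Q,(.4,.24),(.54,.39),.007,.03,mask=im.min(-1)>150)
    print("bench z",np.nanmedian(Q[(abs(Q[...,0]-.62)<.02)&(abs(Q[...,1]+.33)<.02)][:,2]))
    print("rig"); rect(Q,(.53,.1),(.75,.36),.007,.03)
    print("grip",rect(Q,(.53,.22),(.75,.34),.118,.16).mean(0))
    print("vice",end="");rect(Q,(.45,-.2),(.7,.1),.04,.3); p=Q[(Q[...,0]>.45)&(Q[...,0]<.7)&(Q[...,1]>-.2)&(Q[...,1]<.1)&(Q[...,2]<.3)]; print(p[:,2].max())
```

```text
top block
160 ((601.7698364257812, -259.8211669921875), (72.0676040649414, 36.04008102416992), 87.20347595214844) 0.0212
pink
100 ((644.3677978515625, -416.2586364746094), (40.3134651184082, 91.71097564697266), 29.702922821044922) 0.0168
plate
631 ((467.9139709472656, 310.892822265625), (130.67227172851562, 136.83978271484375), 3.2875263690948486) 0.0132
bench z 0.0008263836946629539
rig
952 ((641.3045043945312, 230.19740295410156), (217.3236846923828, 257.55853271484375), 0.3854617774486542) 0.0115
73 ((613.3553466796875, 277.37762451171875), (14.814840316772461, 48.515113830566406), 72.63499450683594) 0.1423
grip [0.61166747 0.27655496 0.13867937]
vice2088 ((563.273681640625, -36.598358154296875), (238.7601318359375, 256.38348388671875), 82.89106750488281) 0.1483
0.18187196464081173
side block
259 ((604.1082763671875, -264.1943359375), (76.73918914794922, 34.179813385009766), 88.27799224853516) 0.0195
pink
235 ((642.6614379882812, -418.42120361328125), (32.32785415649414, 86.39535522460938), 31.56393051147461) 0.0156
plate
217 ((471.6593933105469, 318.7911682128906), (99.70539855957031, 102.55935668945312), 4.8720011711120605) 0.0118
bench z -0.00017923866687579349
rig
22 ((699.5271606445312, 242.68995666503906), (21.304487228393555, 174.06365966796875), 40.55270767211914) 0.012
103 ((614.6875, 273.5460205078125), (19.026365280151367, 49.15740966796875), 67.74446868896484) 0.1331
grip [0.6157291  0.27184436 0.13271663]
vice2747 ((561.8555908203125, -42.28923034667969), (234.2528076171875, 257.7687683105469), 82.08509063720703) 0.123
0.17747960274860788
```

View pics/crop.png

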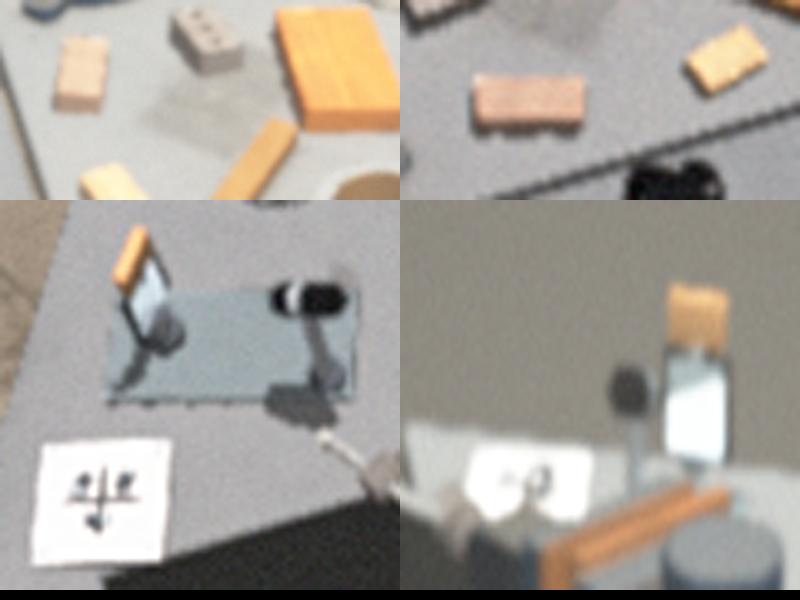

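Crop: the upper-right tile shows the beech block (about 73x34 mm, long axis along y) and the smaller pale offcut to its right, so the block is confirmed. The lower-left tile shows the three dark chips around the cross centre, the paddle at (130,257) and the camera at (310,298). Next I'll measure the plate, chips and rig precisely and check clearances.

```bash
cat >> h.py <<'E'
def ray(c,u,v,z):
    R=np.array(c["R"]);o=-R.T@np.array(c["t"]);d=R.T@np.array([(u-c["cx"])/c["fx"],(v-c["cy"])/c["fy"],1.]);return o+d*(z-o[2])/d[2]
E
python3 - <<'E'
from h import *
S=8
for n in("top","side"):
    c=cam(n);im=c["img"];W=pts(c)
    x0,y0,x1,y1=(126,216,174,250) if n=="top" else (215,164,262,184)
    g=cv2.resize(im[y0:y1,x0:x1].min(-1),None,fx=S,fy=S,interpolation=cv2.INTER_CUBIC)
    U=lambda p:(x0+(p[0]+.5)/S-.5,y0+(p[1]+.5)/S-.5)
    m=(g>185).astype(np.uint8)
    k=max(cv2.findContours(m,0,2)[0],key=cv2.contourArea)
    k=cv2.convexHull(k)
    w=np.array([ray(c,*U(p[0]),.012)[:2]*1000 for p in k],np.float32)
    r=cv2.minAreaRect(w);print(n,"plate",r)
    ctr=np.array(r[0])
    # dark pixels within plate
    in_=np.zeros_like(m);cv2.fillConvexPoly(in_,k,1);in_=cv2.erode(in_,np.ones((25,25)))
    dk=((g<130)&(in_>0)).astype(np.uint8)
    v,u=np.nonzero(dk);q=np.array([ray(c,*U(p),.015)[:2]*1000 for p in zip(u,v)])-ctr
    if len(q):
        print("dark extents",q.min(0),q.max(0),"centroid",q.mean(0))
    if n=="top":
        R=cv2.boxPoints(r); 
        cv2.imwrite("pics/plate.png",cv2.resize(im[y0:y1,x0:x1,::-1],None,fx=16,fy=16,interpolation=cv2.INTER_CUBIC))
        for t in("chip1","mark_plate"):
            for o in viewer.recognise(t,c): b=o["rect"];print(t,o["score"],b,ray(c,(b[0]+b[2])/2,(b[1]+b[3])/2,.012)[:2])
        # rig base: bluish-grey
        def mx(a,b,cc,d):
            s=(W[...,0]>a)&(W[...,0]<b)&(W[...,1]>cc)&(W[...,1]<d);return np.nanpercentile(W[s][:,2],[50,99]).round(3),s.sum()
        print("over block",mx(.55,.66,-.36,-.16),"fing",mx(.58,.63,-.225,-.195),"front bench",mx(.3,.40,.25,.37), mx(.33,.40,.25,.37))
        # rig base by colour
        hsv=cv2.cvtColor(im,cv2.COLOR_RGB2HSV); 
        s=(hsv[...,0]>85)&(hsv[...,0]<115)&(hsv[...,1]>28); s[:176]=0;s[220:]=0;s[:,:140]=0;s[:,206:]=0
        kk=max(cv2.findContours(s.astype(np.uint8),0,2)[0],key=cv2.contourArea)
        w=np.array([ray(c,*p[0],.010)[:2]*1000 for p in kk],np.float32)
        print("rig",s.sum(),cv2.minAreaRect(w), w.min(0),w.max(0))
E
```

```text
top plate ((474.975341796875, 316.47698974609375), (108.5848617553711, 107.23285675048828), 1.0770583152770996)
dark extents [-26.08678371 -21.22831569] [18.29383417 17.06274955] centroid [-1.10462602 -2.0950292 ]
mark_plate 0.78 [132.0, 225.0, 162.4, 247.5] [0.46129381 0.31942448]
mark_plate 0.21 [153.8, 180.3, 162.4, 202.8] [0.65508026 0.29442504]
over block (array([0.002, 0.076]), np.int64(1211)) fing (array([0.002, 0.027]), np.int64(86)) front bench (array([0.003, 0.011]), np.int64(294)) (array([0.003, 0.011]), np.int64(292))
rig 31 ((572.2498168945312, 152.90548706054688), (9.548567771911621, 2.8238208293914795), 42.09397506713867) [567.76324 150.74992] [576.7391  155.05826]
side plate ((457.49554443359375, 325.20648193359375), (128.98678588867188, 197.1330108642578), 82.71631622314453)Traceback (most recent call last):
  File "<stdin>", line 17, in <module>
ValueError: operands could not be broadcast together with shapes (0,) (2,)
```

View pics/plate.png

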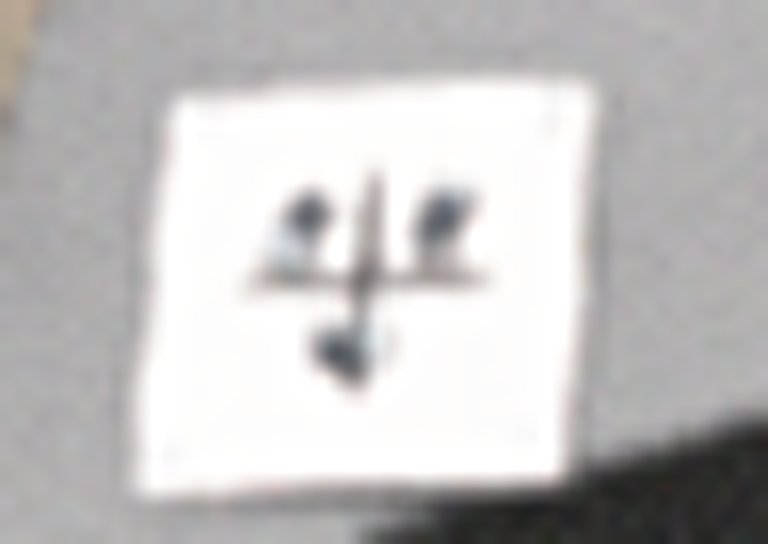

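Enlarged plate: the cross centre is at (366,282). Chips sit at about (310,215), (440,215) and (345,350), all within 30 mm of the centre, so the 75 mm face will cover them. The strip lies at the near right corner.

Run:
```python
from h import *
c=cam("top");U=lambda a,b:((a+.5)/16-.5+126,(b+.5)/16-.5+216)
print("cross",ray(c,*U(366,282),.012)); P=[ray(c,*U(*p),.011)[:2] for p in((172,92),(600,75),(572,480),(135,495))];print("plate",np.round(P,4),np.mean(P,0))
for p in((310,215),(440,215),(345,350)):print("chip",ray(c,*U(*p),.018))
Q=[ray(c,128+a/4.878-.5,172+(b-200)/4.875-.5,.010)[:2] for a,b in((108,297),(358,290),(355,398),(108,400))];print("rig",np.round(Q,4),np.mean(Q,0))
print("lens px", ray(c,128+283/4.878-.5,172+98/4.875-.5,.125))
print("grip top",ray(c,128+136/4.878-.5,172+(247-200)/4.875-.5,.145))
```

```text
cross [0.47391749 0.31606601 0.012     ]
plate [[0.5261 0.3681]
 [0.527  0.2648]
 [0.4221 0.2632]
 [0.4219 0.3653]] [0.47429171 0.31536036]
chip [0.48908461 0.32944975 0.018     ]
chip [0.48799134 0.29844177 0.018     ]
chip [0.45392695 0.31771702 0.018     ]
rig [[0.6582 0.3292]
 [0.6573 0.1227]
 [0.5575 0.1219]
 [0.5627 0.3202]] [0.6089285  0.22347827]
lens px [0.58611051 0.16354113 0.125     ]
grip top [0.62336443 0.27397942 0.145     ]
```

Request:
step_arm(
  plan=[
    {"dz": -0.3, "rz": -0.089, "claw": 0},
    {"dz": -0.3, "rz": -0.089, "claw": 0},
    {"dz": -0.2, "rz": -0.089, "claw": 0},
    {"claw": 0},
  ],
  grip_force=20,
)

```text
$.plan[0]: bad value
```

Request:
step_arm(
  plan=[
    {"dx": 0, "dy": 0, "dz": -0.3, "rx": 0, "ry": 0, "rz": -0.089, "claw": 0},
    {"dx": 0, "dy": 0, "dz": -0.3, "rx": 0, "ry": 0, "rz": -0.089, "claw": 0},
    {"dx": 0, "dy": 0, "dz": -0.2, "rx": 0, "ry": 0, "rz": -0.089, "claw": 0},
    {"dx": 0, "dy": 0, "dz": 0, "rx": 0, "ry": 0, "rz": 0, "claw": 0},
  ],
  grip_force=20,
)

```text
time_s: 1.75
ee_pos: [0.2439, 0.4937, 0.3052]
eef_rot: [3.137, 0.002, 3.105]
force: [0.6, 0.6, 0.4]
grip_width: 0.0938
grip_force: 0.0
```

Request:
step_arm(
  plan=[
    {"dx": -0.203, "dy": -0.39, "dz": 0, "rx": 0, "ry": 0, "rz": 0, "claw": 0},
    {"dx": -0.203, "dy": -0.39, "dz": 0, "rx": 0, "ry": 0, "rz": 0, "claw": 0},
    {"dx": -0.203, "dy": -0.39, "dz": 0, "rx": 0, "ry": 0, "rz": 0, "claw": 0},
    {"dx": -0.203, "dy": -0.39, "dz": 0, "rx": 0, "ry": 0, "rz": 0, "claw": 0},
    {"dx": -0.203, "dy": -0.39, "dz": 0, "rx": 0, "ry": 0, "rz": 0, "claw": 0},
    {"dx": -0.203, "dy": -0.39, "dz": 0, "rx": 0, "ry": 0, "rz": 0, "claw": 0},
    {"dx": -0.203, "dy": -0.39, "dz": 0, "rx": 0, "ry": 0, "rz": 0, "claw": 0},
    {"dx": -0.203, "dy": -0.39, "dz": 0, "rx": 0, "ry": 0, "rz": 0, "claw": 0},
    {"dx": -0.203, "dy": -0.39, "dz": 0, "rx": 0, "ry": 0, "rz": 0, "claw": 0},
    {"dx": -0.203, "dy": -0.39, "dz": 0, "rx": 0, "ry": 0, "rz": 0, "claw": 0},
  ],
)

```text
time_s: 2.75
ee_pos: [0.4312, 0.0936, 0.3015]
eef_rot: [-3.141, -0.001, 3.098]
force: [0.3, 0.4, -0.4]
grip_width: 0.0941
grip_force: 0.0
```

Request:
step_arm(
  plan=[
    {"dx": -0.203, "dy": -0.39, "dz": 0, "rx": 0, "ry": 0, "rz": 0, "claw": 0},
    {"dx": -0.203, "dy": -0.39, "dz": 0, "rx": 0, "ry": 0, "rz": 0, "claw": 0},
    {"dx": -0.203, "dy": -0.39, "dz": 0, "rx": 0, "ry": 0, "rz": 0, "claw": 0},
    {"dx": -0.203, "dy": -0.39, "dz": 0, "rx": 0, "ry": 0, "rz": 0, "claw": 0},
    {"dx": -0.203, "dy": -0.39, "dz": 0, "rx": 0, "ry": 0, "rz": 0, "claw": 0},
    {"dx": -0.203, "dy": -0.39, "dz": 0, "rx": 0, "ry": 0, "rz": 0, "claw": 0},
    {"dx": -0.203, "dy": -0.39, "dz": 0, "rx": 0, "ry": 0, "rz": 0, "claw": 0},
    {"dx": -0.203, "dy": -0.39, "dz": 0, "rx": 0, "ry": 0, "rz": 0, "claw": 0},
    {"dx": -0.203, "dy": -0.39, "dz": 0, "rx": 0, "ry": 0, "rz": 0, "claw": 0},
    {"dx": 0, "dy": 0, "dz": 0, "rx": 0, "ry": 0, "rz": 0, "claw": 0},
  ],
)

```text
time_s: 3.75
ee_pos: [0.6001, -0.2666, 0.2984]
eef_rot: [3.14, -0.004, 3.095]
force: [-0.7, 0.7, -0.8]
grip_width: 0.0937
grip_force: 0.0
```

Request:
step_arm(
  plan=[
    {"dx": -0.03, "dy": 0.045, "dz": 0.4, "rx": 0, "ry": 0, "rz": 0.005, "claw": 0},
    {"dx": 0, "dy": 0, "dz": 0.4, "rx": 0, "ry": 0, "rz": 0, "claw": 0},
    {"dx": 0, "dy": 0, "dz": 0.4, "rx": 0, "ry": 0, "rz": 0, "claw": 0},
    {"dx": 0, "dy": 0, "dz": 0.4, "rx": 0, "ry": 0, "rz": 0, "claw": 0},
    {"dx": 0, "dy": 0, "dz": 0.4, "rx": 0, "ry": 0, "rz": 0, "claw": 0},
    {"dx": 0, "dy": 0, "dz": 0.2, "rx": 0, "ry": 0, "rz": 0, "claw": 0},
    {"dx": 0, "dy": 0, "dz": 0, "rx": 0, "ry": 0, "rz": 0, "claw": 0},
  ],
)

```text
time_s: 4.45
ee_pos: [0.6011, -0.2568, 0.0784]
eef_rot: [3.139, -0.006, 3.092]
force: [0.3, -0.4, 0.1]
grip_width: 0.094
grip_force: 0.0
```

Run:
```python
from h import *
o=telemetry.get_obs();print(o["ee_pos"],o["eef_rot"],o["force"])
out=[]
for n in("top","side"):
    c=cam(n);u,v=map(int,proj(c,[.603,-.262,.02]));out.append(cv2.resize(c["img"][v-25:v+25,u-25:u+25,::-1],(390,390),interpolation=cv2.INTER_CUBIC))
cv2.imwrite("pics/grasp.png",np.hstack(out))
```

```text
[ 0.6011187  -0.25679904  0.07842158] [ 3.13898694 -0.005905    3.09202864] [ 0.28502451 -0.3780064   0.09648062]
```

View pics/grasp.png

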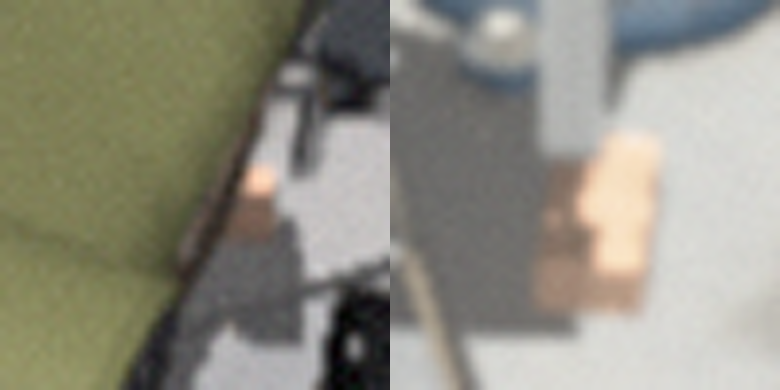

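Run:
```python
from h import *
c=cam("side");u0,v0=map(int,proj(c,[.603,-.262,.02]))
f=lambda X:(lambda p:((p[0]-u0+25.5)*7.8+390,(p[1]-v0+25.5)*7.8))(proj(c,X))
x,y=.6011,-.2568
for X in([x,y+.047,.061],[x,y-.047,.061],[.603,-.262,.02],[.603,-.2995,.02],[.603,-.2245,.02],[.603,-.2995,.0],[.62,-.2995,.0],[.586,-.2995,.0]):print(np.round(X,3),np.round(f(X)))
```

```text
[ 0.601 -0.21   0.061] [597.  10.]
[ 0.601 -0.304  0.061] [580. 166.]
[ 0.603 -0.262  0.02 ] [593. 200.]
[ 0.603 -0.3    0.02 ] [586. 268.]
[ 0.603 -0.224  0.02 ] [599. 137.]
[ 0.603 -0.3    0.   ] [586. 320.]
[ 0.62 -0.3   0.  ] [639. 322.]
[ 0.586 -0.3    0.   ] [532. 317.]
```

Request:
step_arm(
  plan=[
    {"dx": -0.025, "dy": -0.02, "dz": 0.2, "rx": 0, "ry": 0, "rz": 0, "claw": 0},
    {"dx": 0, "dy": 0, "dz": 0.2, "rx": 0, "ry": 0, "rz": 0, "claw": 0},
    {"dx": 0, "dy": 0, "dz": 0.1, "rx": 0, "ry": 0, "rz": 0, "claw": 0},
    {"dx": 0, "dy": 0, "dz": 0, "rx": 0, "ry": 0, "rz": 0, "claw": 0},
    {"dx": 0, "dy": 0, "dz": 0, "rx": 0, "ry": 0, "rz": 0, "claw": 0},
  ],
)

```text
time_s: 5.1
ee_pos: [0.6059, -0.2605, 0.0338]
eef_rot: [-3.141, 0.001, 3.094]
force: [-0.2, -0.1, -0.1]
grip_width: 0.0938
grip_force: 0.0
```

Request:
step_arm(
  plan=[
    {"dx": 0.015, "dy": 0.0, "dz": 0.08, "rx": 0, "ry": 0, "rz": 0, "claw": 0},
    {"dx": 0, "dy": 0, "dz": 0, "rx": 0, "ry": 0, "rz": 0, "claw": 0},
    {"dx": 0, "dy": 0, "dz": 0, "rx": 0, "ry": 0, "rz": 0, "claw": 0.4},
    {"dx": 0, "dy": 0, "dz": 0, "rx": 0, "ry": 0, "rz": 0, "claw": 0.6},
    {"dx": 0, "dy": 0, "dz": 0, "rx": 0, "ry": 0, "rz": 0, "claw": 1},
    {"dx": 0, "dy": 0, "dz": 0, "rx": 0, "ry": 0, "rz": 0, "claw": 1},
  ],
  grip_force=20,
)

```text
time_s: 5.7
ee_pos: [0.604, -0.2603, 0.0247]
eef_rot: [-3.141, 0.0, 3.094]
force: [-0.3, -0.0, 2.0]
grip_width: 0.075
grip_force: 20.0
```

Request:
step_arm(
  plan=[
    {"dx": 0, "dy": 0, "dz": -0.3, "rx": 0, "ry": 0, "rz": 0, "claw": 1},
    {"dx": 0, "dy": 0, "dz": -0.45, "rx": 0, "ry": 0, "rz": -0.015, "claw": 1},
    {"dx": 0, "dy": 0, "dz": -0.45, "rx": 0, "ry": 0, "rz": -0.015, "claw": 1},
    {"dx": 0, "dy": 0, "dz": -0.45, "rx": 0, "ry": 0, "rz": 0, "claw": 1},
    {"dx": 0, "dy": 0, "dz": -0.45, "rx": 0, "ry": 0, "rz": 0, "claw": 1},
    {"dx": 0, "dy": 0, "dz": -0.4, "rx": 0, "ry": 0, "rz": 0, "claw": 1},
    {"dx": 0.057, "dy": 0.443, "dz": 0, "rx": 0, "ry": 0, "rz": 0, "claw": 1},
    {"dx": 0.057, "dy": 0.443, "dz": 0, "rx": 0, "ry": 0, "rz": 0, "claw": 1},
    {"dx": 0.057, "dy": 0.443, "dz": 0, "rx": 0, "ry": 0, "rz": 0, "claw": 1},
    {"dx": 0.057, "dy": 0.443, "dz": 0, "rx": 0, "ry": 0, "rz": 0, "claw": 1},
  ],
)

```text
time_s: 6.7
ee_pos: [0.5805, -0.0813, 0.2745]
eef_rot: [3.142, 0.0, 3.141]
force: [0.8, -0.5, 0.1]
grip_width: 0.0747
grip_force: 20.0
```

Request:
step_arm(
  plan=[
    {"dx": 0.057, "dy": 0.443, "dz": 0, "rx": 0, "ry": 0, "rz": 0, "claw": 1},
    {"dx": 0.057, "dy": 0.443, "dz": 0, "rx": 0, "ry": 0, "rz": 0, "claw": 1},
    {"dx": 0.057, "dy": 0.443, "dz": 0, "rx": 0, "ry": 0, "rz": 0, "claw": 1},
    {"dx": 0.057, "dy": 0.443, "dz": 0, "rx": 0, "ry": 0, "rz": 0, "claw": 1},
    {"dx": 0.057, "dy": 0.443, "dz": 0, "rx": 0, "ry": 0, "rz": 0, "claw": 1},
    {"dx": 0.057, "dy": 0.443, "dz": 0, "rx": 0, "ry": 0, "rz": 0, "claw": 1},
    {"dx": 0.057, "dy": 0.443, "dz": 0, "rx": 0, "ry": 0, "rz": 0, "claw": 1},
    {"dx": 0.057, "dy": 0.443, "dz": 0, "rx": 0, "ry": 0, "rz": 0, "claw": 1},
    {"dx": 0.057, "dy": 0.443, "dz": 0, "rx": 0, "ry": 0, "rz": 0, "claw": 1},
    {"dx": 0, "dy": 0, "dz": 0, "rx": 0, "ry": 0, "rz": 0, "claw": 1},
  ],
)

```text
time_s: 7.7
ee_pos: [0.5283, 0.3201, 0.2739]
eef_rot: [3.141, -0.001, -3.137]
force: [-0.4, -0.6, -1.1]
grip_width: 0.0751
grip_force: 20.0
```

Request:
step_arm(
  plan=[
    {"dx": -0.02, "dy": -0.04, "dz": 0.43, "rx": 0, "ry": 0, "rz": 0, "claw": 1},
    {"dx": 0, "dy": 0, "dz": 0.43, "rx": 0, "ry": 0, "rz": 0, "claw": 1},
    {"dx": 0, "dy": 0, "dz": 0.43, "rx": 0, "ry": 0, "rz": 0, "claw": 1},
    {"dx": 0, "dy": 0, "dz": 0.43, "rx": 0, "ry": 0, "rz": 0, "claw": 1},
    {"dx": 0, "dy": 0, "dz": 0.43, "rx": 0, "ry": 0, "rz": 0, "claw": 1},
    {"dx": 0, "dy": 0, "dz": 0, "rx": 0, "ry": 0, "rz": 0, "claw": 1},
    {"dx": 0, "dy": 0, "dz": 0, "rx": 0, "ry": 0, "rz": 0, "claw": 1},
  ],
)

```text
time_s: 8.4
ee_pos: [0.5323, 0.3116, 0.0606]
eef_rot: [3.142, 0.0, 3.141]
force: [-0.4, 1.1, 0.6]
grip_width: 0.0746
grip_force: 20.0
```

Request:
step_arm(
  plan=[
    {"dx": 0, "dy": 0.03, "dz": 0.1, "rx": 0, "ry": 0, "rz": 0, "claw": 1},
    {"dx": 0, "dy": 0, "dz": 0.1, "rx": 0, "ry": 0, "rz": 0, "claw": 1},
    {"dx": 0, "dy": 0, "dz": 0, "rx": 0, "ry": 0, "rz": 0, "claw": 1},
    {"dx": 0, "dy": 0, "dz": 0, "rx": 0, "ry": 0, "rz": 0, "claw": 1},
  ],
)

```text
time_s: 8.8
ee_pos: [0.5319, 0.3148, 0.0398]
eef_rot: [3.142, 0.0, 3.142]
force: [-0.6, -0.2, -1.6]
grip_width: 0.075
grip_force: 20.0
```

Run:
```python
from h import *
for i in range(5):
    o=telemetry.get_obs();print(o["ee_pos"].round(4),o["eef_rot"].round(4),o["force"].round(2),o["time_s"])
    c=cam("side")
u,v=map(int,proj(c,[.5,.3,.03]));cv2.imwrite("pics/sw.png",cv2.resize(c["img"][v-30:v+20,u-35:u+45,::-1],(800,500),interpolation=cv2.INTER_CUBIC))
```

```text
[0.5319 0.3148 0.0398] [3.1415e+00 2.0000e-04 3.1415e+00] [-0.62 -0.18 -1.61] 8.8
[0.532  0.3148 0.0399] [3.1413e+00 5.0000e-04 3.1415e+00] [ 0.2   0.74 -0.36] 8.85
[0.5321 0.3149 0.04  ] [3.1413e+00 6.0000e-04 3.1415e+00] [-0.72  0.49  0.29] 8.9
[0.5321 0.3148 0.0399] [3.1413e+00 6.0000e-04 3.1414e+00] [-0.55 -0.39 -0.52] 8.95
[0.532  0.3148 0.0399] [3.1413e+00 6.0000e-04 3.1415e+00] [ 0.   -0.25 -0.21] 9.0
```

View pics/sw.png

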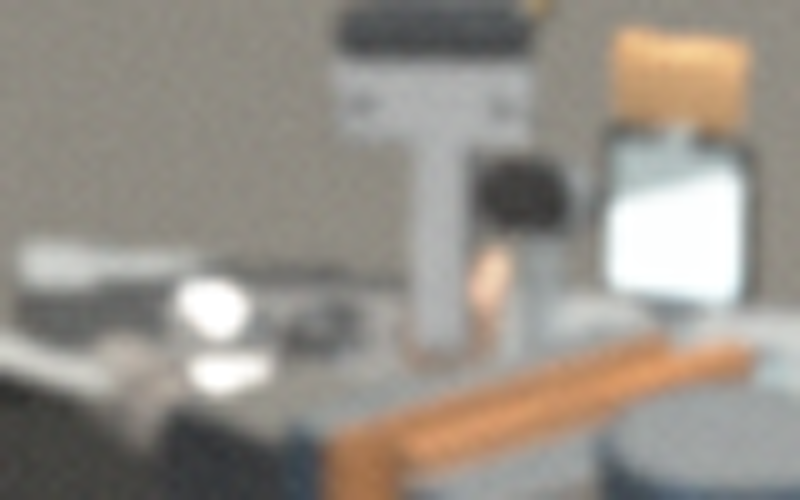

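Request:
step_arm(
  plan=[
    {"dx": 0, "dy": 0, "dz": 0.015, "rx": 0, "ry": 0, "rz": 0, "claw": 1},
    {"dx": 0.12, "dy": 0, "dz": 0, "rx": 0, "ry": 0, "rz": 0, "claw": 1},
    {"dx": 0.12, "dy": 0, "dz": 0, "rx": 0, "ry": 0, "rz": 0, "claw": 1},
    {"dx": 0.12, "dy": 0, "dz": 0, "rx": 0, "ry": 0, "rz": 0, "claw": 1},
    {"dx": 0.12, "dy": 0, "dz": 0, "rx": 0, "ry": 0, "rz": 0, "claw": 1},
    {"dx": 0.12, "dy": 0, "dz": 0, "rx": 0, "ry": 0, "rz": 0, "claw": 1},
    {"dx": 0, "dy": 0, "dz": 0, "rx": 0, "ry": 0, "rz": 0, "claw": 1},
  ],
)

```text
time_s: 9.75
ee_pos: [0.4709, 0.3148, 0.038]
eef_rot: [-3.141, -0.001, -3.141]
force: [0.6, -0.5, 0.4]
grip_width: 0.0749
grip_force: 20.0
```

Request:
step_arm(
  plan=[
    {"dx": 0.1, "dy": 0, "dz": 0, "rx": 0, "ry": 0, "rz": 0, "claw": 1},
    {"dx": 0.1, "dy": 0, "dz": 0, "rx": 0, "ry": 0, "rz": 0, "claw": 1},
    {"dx": 0.1, "dy": 0, "dz": 0, "rx": 0, "ry": 0, "rz": 0, "claw": 1},
    {"dx": 0.1, "dy": 0, "dz": 0, "rx": 0, "ry": 0, "rz": 0, "claw": 1},
    {"dx": 0.1, "dy": 0, "dz": 0, "rx": 0, "ry": 0, "rz": 0, "claw": 1},
    {"dx": 0.1, "dy": 0, "dz": 0, "rx": 0, "ry": 0, "rz": 0, "claw": 1},
    {"dx": 0.1, "dy": 0, "dz": 0, "rx": 0, "ry": 0, "rz": 0, "claw": 1},
    {"dx": 0, "dy": 0, "dz": 0, "rx": 0, "ry": 0, "rz": 0, "claw": 1},
    {"dx": 0, "dy": 0, "dz": 0, "rx": 0, "ry": 0, "rz": 0, "claw": 1},
    {"dx": 0, "dy": 0, "dz": 0, "rx": 0, "ry": 0, "rz": 0, "claw": 1},
  ],
)

```text
time_s: 10.75
ee_pos: [0.4022, 0.3148, 0.038]
eef_rot: [3.141, 0.0, 3.141]
force: [-0.7, -0.7, 0.0]
grip_width: 0.0749
grip_force: 20.0
```

Request:
step_arm(
  plan=[
    {"dx": 0, "dy": 0, "dz": -0.35, "rx": 0, "ry": 0, "rz": 0, "claw": 1},
    {"dx": 0, "dy": 0, "dz": -0.45, "rx": 0, "ry": 0, "rz": 0, "claw": 1},
    {"dx": 0, "dy": 0, "dz": -0.45, "rx": 0, "ry": 0, "rz": 0, "claw": 1},
    {"dx": 0, "dy": 0, "dz": -0.45, "rx": 0, "ry": 0, "rz": 0, "claw": 1},
    {"dx": 0, "dy": 0, "dz": -0.45, "rx": 0, "ry": 0, "rz": 0, "claw": 1},
    {"dx": -0.15, "dy": -0.43, "dz": -0.1, "rx": 0, "ry": 0, "rz": 0, "claw": 1},
    {"dx": -0.15, "dy": -0.43, "dz": 0, "rx": 0, "ry": 0, "rz": 0, "claw": 1},
    {"dx": -0.15, "dy": -0.43, "dz": 0, "rx": 0, "ry": 0, "rz": 0, "claw": 1},
    {"dx": -0.15, "dy": -0.43, "dz": 0, "rx": 0, "ry": 0, "rz": 0, "claw": 1},
    {"dx": -0.15, "dy": -0.43, "dz": 0, "rx": 0, "ry": 0, "rz": 0, "claw": 1},
  ],
)

```text
time_s: 11.75
ee_pos: [0.4773, 0.0978, 0.2631]
eef_rot: [3.141, 0.0, 3.141]
force: [0.3, 0.1, -0.5]
grip_width: 0.0748
grip_force: 20.0
```

Run:
```python
from h import *
c=cam("top");cv2.imwrite("pics/after.png",cv2.resize(c["img"][170:270,110:230,::-1],(720,600),interpolation=cv2.INTER_CUBIC))
```

```text
(no output)
```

View pics/after.png

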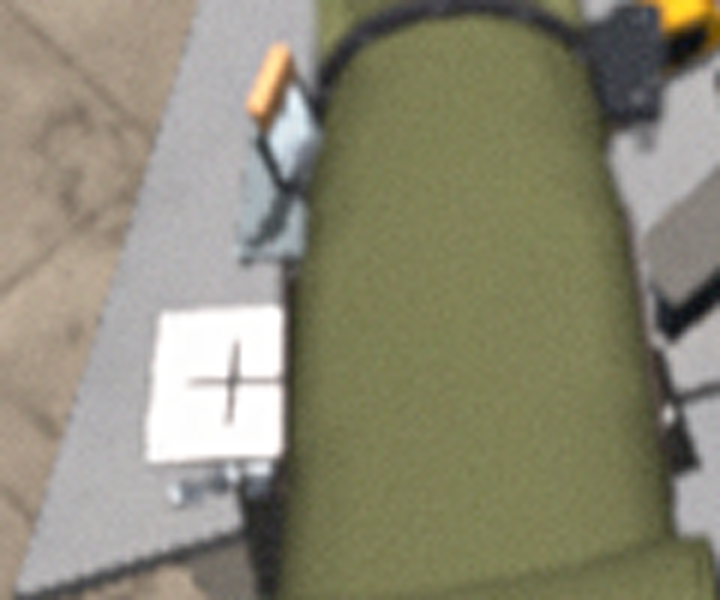

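The plate is clear. The chips lie in front of the near edge (row 462), at (180,492), (232,475) and (262,480). Next I'll return the block to its original spot.

Request:
step_arm(
  plan=[
    {"dx": -0.14, "dy": -0.4, "dz": 0, "rx": 0, "ry": 0, "rz": 0, "claw": 1},
    {"dx": -0.14, "dy": -0.4, "dz": 0, "rx": 0, "ry": 0, "rz": 0, "claw": 1},
    {"dx": -0.14, "dy": -0.4, "dz": 0, "rx": 0, "ry": 0, "rz": 0, "claw": 1},
    {"dx": -0.14, "dy": -0.4, "dz": 0, "rx": 0, "ry": 0, "rz": 0, "claw": 1},
    {"dx": -0.14, "dy": -0.4, "dz": 0, "rx": 0, "ry": 0, "rz": 0, "claw": 1},
    {"dx": -0.14, "dy": -0.4, "dz": 0, "rx": 0, "ry": 0, "rz": 0, "claw": 1},
    {"dx": -0.14, "dy": -0.4, "dz": 0, "rx": 0, "ry": 0, "rz": 0, "claw": 1},
    {"dx": -0.14, "dy": -0.4, "dz": 0, "rx": 0, "ry": 0, "rz": 0, "claw": 1},
    {"dx": -0.14, "dy": -0.4, "dz": 0, "rx": 0, "ry": 0, "rz": 0, "claw": 1},
    {"dx": 0, "dy": 0, "dz": 0, "rx": 0, "ry": 0, "rz": 0, "claw": 1},
  ],
)

```text
time_s: 12.8
ee_pos: [0.6029, -0.2647, 0.2611]
eef_rot: [3.141, -0.002, 3.137]
force: [0.1, 0.9, -1.6]
grip_width: 0.0751
grip_force: 20.0
```

Request:
step_arm(
  plan=[
    {"dx": 0, "dy": 0, "dz": 0.4, "rx": 0, "ry": 0, "rz": 0, "claw": 1},
    {"dx": 0, "dy": 0, "dz": 0.4, "rx": 0, "ry": 0, "rz": 0, "claw": 1},
    {"dx": 0, "dy": 0, "dz": 0.4, "rx": 0, "ry": 0, "rz": 0, "claw": 1},
    {"dx": 0, "dy": 0, "dz": 0.4, "rx": 0, "ry": 0, "rz": 0, "claw": 1},
    {"dx": 0, "dy": 0, "dz": 0.4, "rx": 0, "ry": 0, "rz": 0, "claw": 1},
    {"dx": 0, "dy": 0, "dz": 0.15, "rx": 0, "ry": 0, "rz": 0, "claw": 1},
    {"dx": 0, "dy": 0, "dz": 0, "rx": 0, "ry": 0, "rz": 0, "claw": 1},
    {"dx": 0, "dy": 0, "dz": 0, "rx": 0, "ry": 0, "rz": 0, "claw": 1},
  ],
)

```text
time_s: 13.6
ee_pos: [0.6036, -0.2605, 0.0499]
eef_rot: [-3.141, 0.002, 3.142]
force: [-0.9, -0.5, -0.7]
grip_width: 0.0745
grip_force: 20.0
```

Request:
step_arm(
  plan=[
    {"dx": 0, "dy": 0, "dz": 0.1, "rx": 0, "ry": 0, "rz": 0, "claw": 1},
    {"dx": 0, "dy": 0, "dz": 0.1, "rx": 0, "ry": 0, "rz": 0, "claw": 1},
    {"dx": 0, "dy": 0, "dz": 0.03, "rx": 0, "ry": 0, "rz": 0, "claw": 1},
    {"dx": 0, "dy": 0, "dz": 0, "rx": 0, "ry": 0, "rz": 0, "claw": 1},
    {"dx": 0, "dy": 0, "dz": 0, "rx": 0, "ry": 0, "rz": 0, "claw": 1},
  ],
)

```text
time_s: 14.1
ee_pos: [0.6028, -0.2603, 0.0249]
eef_rot: [-3.142, 0.0, 3.141]
force: [-0.8, -0.7, 0.3]
grip_width: 0.0749
grip_force: 20.0
```

Down at bench height; open, wait, lift.

Request:
step_arm(
  plan=[
    {"dx": 0, "dy": 0, "dz": 0, "rx": 0, "ry": 0, "rz": 0, "claw": 0},
    {"dx": 0, "dy": 0, "dz": 0, "rx": 0, "ry": 0, "rz": 0, "claw": 0},
    {"dx": 0, "dy": 0, "dz": 0, "rx": 0, "ry": 0, "rz": 0, "claw": 0},
    {"dx": 0, "dy": 0, "dz": 0, "rx": 0, "ry": 0, "rz": 0, "claw": 0},
    {"dx": 0, "dy": 0, "dz": -0.2, "rx": 0, "ry": 0, "rz": 0, "claw": 0},
    {"dx": 0, "dy": 0, "dz": -0.4, "rx": 0, "ry": 0, "rz": 0, "claw": 0},
    {"dx": 0, "dy": 0, "dz": -0.45, "rx": 0, "ry": 0, "rz": 0, "claw": 0},
    {"dx": 0, "dy": 0, "dz": -0.45, "rx": 0, "ry": 0, "rz": 0, "claw": 0},
    {"dx": 0, "dy": 0, "dz": -0.45, "rx": 0, "ry": 0, "rz": 0, "claw": 0},
    {"dx": 0, "dy": 0, "dz": -0.45, "rx": 0, "ry": 0, "rz": 0, "claw": 0},
  ],
)

```text
time_s: 15.1
ee_pos: [0.6025, -0.2601, 0.267]
eef_rot: [-3.141, 0.0, 3.141]
force: [0.8, -0.3, -0.1]
grip_width: 0.0943
grip_force: 0.0
```

Run:
```python
from h import *
o=telemetry.get_obs();print(o["ee_pos"].round(4),o["grip_width"])
c=cam("top");s=cam("side")
out=[]
for cc,X in((c,[.44,.30,.01]),(s,[.603,-.262,.02]),(c,[.603,.275,.14])):
    u,v=map(int,proj(cc,X));out.append(cv2.resize(cc["img"][v-20:v+20,u-20:u+20,::-1],(260,260),interpolation=cv2.INTER_CUBIC));print(u,v)
cv2.imwrite("pics/chk.png",np.hstack(out))
u0,v0=map(int,proj(c,[.44,.30,.01]))
for p in((.424,.316,.012),(.424,.266,.012),(.424,.316,0)):
    a=proj(c,p);print(p,(a[0]-u0+20.5)*6.5,(a[1]-v0+20.5)*6.5)
u0,v0=map(int,proj(c,[.603,.275,.14]))
a=proj(c,[.614,.276,.145]);print("grip pred",520+(a[0]-u0+20.5)*6.5,(a[1]-v0+20.5)*6.5)
W=pts(c);hsv=cv2.cvtColor(c["img"],cv2.COLOR_RGB2HSV)
for n,cc in(("top",c),("side",s)):
    W=pts(cc)
    m=(W[...,0]>.56)&(W[...,0]<.67)&(W[...,1]>.22)&(W[...,1]<.33)&(W[...,2]>.116)&(W[...,2]<.16)
    p=W[m]; r=cv2.minAreaRect((p[:,:2]*1000).astype(np.float32));print(n,m.sum(),r,p.mean(0).round(4),p[:,:2].max(0),p[:,:2].min(0))
    m=(W[...,0]>.54)&(W[...,0]<.66)&(W[...,1]>-.33)&(W[...,1]<-.19)&(W[...,2]>.012)&(W[...,2]<.03)
    p=W[m];print("block",m.sum(),cv2.minAreaRect((p[:,:2]*1000).astype(np.float32)),np.median(p[:,2]))
```

```text
[ 0.6025 -0.2601  0.267 ] 0.09427436885059665
151 241
263 259
154 186
(0.424, 0.316, 0.012) 108.21999031057331 161.98640819639334
(0.424, 0.266, 0.012) 195.1337269973062 159.16208927699583
(0.424, 0.316, 0) 113.03451168774362 169.84260861423806
grip pred 657.2251445801227 115.90387915315908
top 74 ((613.9923706054688, 277.1499328613281), (13.382735252380371, 48.393089294433594), 73.18561553955078) [0.6113 0.2763 0.139 ] [0.63786828 0.28933846] [0.59032785 0.26603091]
block 76 ((601.9410400390625, -276.17596435546875), (39.49726867675781, 36.8906135559082), 84.76119995117188) 0.020702729128786
side 107 ((615.649169921875, 272.5104675292969), (14.289402961730957, 45.64506530761719), 78.73157501220703) [0.6157 0.2715 0.1321] [0.63741828 0.28205197] [0.59373556 0.26305733]
block 255 ((603.017333984375, -261.9306640625), (33.102046966552734, 79.76287841796875), 2.6192526817321777) 0.01961578921763655
```

View pics/chk.png

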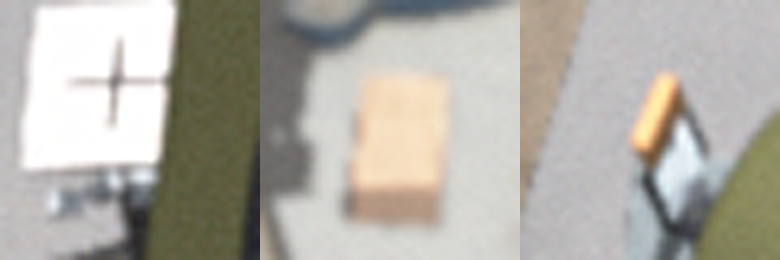

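Request:
step_arm(
  plan=[
    {"dx": -0.01, "dy": 0.446, "dz": 0, "rx": 0, "ry": 0, "rz": 0, "claw": 0},
    {"dx": -0.01, "dy": 0.446, "dz": 0, "rx": 0, "ry": 0, "rz": 0, "claw": 0},
    {"dx": -0.01, "dy": 0.446, "dz": 0, "rx": 0, "ry": 0, "rz": 0, "claw": 0},
    {"dx": -0.01, "dy": 0.446, "dz": 0, "rx": 0, "ry": 0, "rz": 0, "claw": 0},
    {"dx": -0.01, "dy": 0.446, "dz": 0, "rx": 0, "ry": 0, "rz": 0, "claw": 0},
    {"dx": -0.01, "dy": 0.446, "dz": 0, "rx": 0, "ry": 0, "rz": 0, "claw": 0},
    {"dx": -0.01, "dy": 0.446, "dz": 0, "rx": 0, "ry": 0, "rz": 0, "claw": 0},
    {"dx": -0.01, "dy": 0.446, "dz": 0, "rx": 0, "ry": 0, "rz": 0, "claw": 0},
    {"dx": -0.01, "dy": 0.446, "dz": 0, "rx": 0, "ry": 0, "rz": 0, "claw": 0},
    {"dx": -0.01, "dy": 0.446, "dz": 0, "rx": 0, "ry": 0, "rz": 0, "claw": 0},
  ],
)

```text
time_s: 16.2
ee_pos: [0.6125, 0.1876, 0.2646]
eef_rot: [-3.142, -0.0, 3.141]
force: [1.2, 0.4, 0.7]
grip_width: 0.0941
grip_force: 0.0
```

Request:
step_arm(
  plan=[
    {"dx": -0.01, "dy": 0.446, "dz": 0, "rx": 0, "ry": 0, "rz": 0, "claw": 0},
    {"dx": -0.01, "dy": 0.446, "dz": 0, "rx": 0, "ry": 0, "rz": 0, "claw": 0},
    {"dx": 0, "dy": 0, "dz": 0, "rx": 0, "ry": 0, "rz": 0.081, "claw": 0},
    {"dx": 0, "dy": 0, "dz": 0, "rx": 0, "ry": 0, "rz": 0.082, "claw": 0},
    {"dx": 0, "dy": 0, "dz": 0.4, "rx": 0, "ry": 0, "rz": 0, "claw": 0},
    {"dx": 0, "dy": 0, "dz": 0.2, "rx": 0, "ry": 0, "rz": 0, "claw": 0},
    {"dx": 0, "dy": 0, "dz": 0, "rx": 0, "ry": 0, "rz": 0, "claw": 0},
    {"dx": 0, "dy": 0, "dz": 0, "rx": 0, "ry": 0, "rz": 0, "claw": 0},
  ],
)

```text
time_s: 17.0
ee_pos: [0.615, 0.275, 0.2056]
eef_rot: [3.141, 0.0, 2.885]
force: [-0.5, 0.8, 0.4]
grip_width: 0.0944
grip_force: 0.0
```

Request:
step_arm(
  plan=[
    {"dx": 0, "dy": 0, "dz": 0.35, "rx": 0, "ry": 0, "rz": 0, "claw": 0},
    {"dx": 0, "dy": 0, "dz": 0.35, "rx": 0, "ry": 0, "rz": 0, "claw": 0},
    {"dx": 0, "dy": 0, "dz": 0.02, "rx": 0, "ry": 0, "rz": 0, "claw": 0.5},
    {"dx": 0, "dy": 0, "dz": 0, "rx": 0, "ry": 0, "rz": 0, "claw": 0.7},
    {"dx": 0, "dy": 0, "dz": 0, "rx": 0, "ry": 0, "rz": 0, "claw": 1},
    {"dx": 0, "dy": 0, "dz": 0, "rx": 0, "ry": 0, "rz": 0, "claw": 1},
    {"dx": 0, "dy": 0, "dz": 0, "rx": 0, "ry": 0, "rz": 0, "claw": 1},
    {"dx": 0, "dy": 0, "dz": 0, "rx": 0, "ry": 0, "rz": 0, "claw": 1},
  ],
  grip_force=8,
)

```text
time_s: 17.8
ee_pos: [0.615, 0.275, 0.1337]
eef_rot: [3.141, 0.001, 2.885]
force: [-0.4, -0.7, -1.1]
grip_width: 0.0494
grip_force: 0.0
```

Request:
step_arm(
  plan=[
    {"dx": 0, "dy": 0, "dz": 0, "rx": 0, "ry": 0, "rz": 0, "claw": 1},
    {"dx": 0, "dy": 0, "dz": 0, "rx": 0, "ry": 0, "rz": 0, "claw": 1},
    {"dx": 0, "dy": 0, "dz": 0, "rx": 0, "ry": 0, "rz": 0, "claw": 1},
    {"dx": 0, "dy": 0, "dz": 0, "rx": 0, "ry": 0, "rz": 0, "claw": 1},
    {"dx": 0, "dy": 0, "dz": 0, "rx": 0, "ry": 0, "rz": 0, "claw": 1},
  ],
)

```text
time_s: 18.3
ee_pos: [0.6151, 0.2765, 0.133]
eef_rot: [3.138, 0.001, 2.886]
force: [6.8, 14.9, -5.3]
grip_width: 0.013
grip_force: 8.1
```

Request:
step_arm(
  plan=[
    {"dx": 0, "dy": 0.015, "dz": 0, "rx": 0, "ry": 0, "rz": 0, "claw": 1},
    {"dx": 0, "dy": 0, "dz": 0, "rx": 0, "ry": 0, "rz": 0, "claw": 1},
    {"dx": 0, "dy": 0, "dz": 0, "rx": 0, "ry": 0, "rz": 0, "claw": 1},
  ],
)

```text
time_s: 18.6
ee_pos: [0.6153, 0.277, 0.1329]
eef_rot: [3.14, 0.0, 2.886]
force: [1.9, 7.2, -1.9]
grip_width: 0.0121
grip_force: 8.0
```

Request:
step_arm(
  plan=[
    {"dx": 0, "dy": 0.011, "dz": 0, "rx": 0, "ry": 0, "rz": 0, "claw": 1},
    {"dx": 0, "dy": 0, "dz": 0, "rx": 0, "ry": 0, "rz": 0.05, "claw": 1},
    {"dx": 0, "dy": 0, "dz": 0, "rx": 0, "ry": 0, "rz": 0.05, "claw": 1},
    {"dx": 0, "dy": 0, "dz": 0, "rx": 0, "ry": 0, "rz": 0.05, "claw": 1},
    {"dx": 0, "dy": 0, "dz": 0, "rx": 0, "ry": 0, "rz": 0.05, "claw": 1},
    {"dx": 0, "dy": 0, "dz": 0, "rx": 0, "ry": 0, "rz": 0.05, "claw": 1},
    {"dx": 0, "dy": 0, "dz": 0, "rx": 0, "ry": 0, "rz": 0, "claw": 1},
    {"dx": 0, "dy": 0, "dz": 0, "rx": 0, "ry": 0, "rz": 0, "claw": 1},
  ],
  grip_force=25,
)

```text
time_s: 19.4
ee_pos: [0.6156, 0.2775, 0.1329]
eef_rot: [3.141, 0.0, 2.495]
force: [3.1, 2.6, -2.2]
grip_width: 0.0121
grip_force: 24.9
```

Forces are small, so I'll finish the turn to yaw ≈ 2.105.

Request:
step_arm(
  plan=[
    {"dx": 0, "dy": 0, "dz": 0, "rx": 0, "ry": 0, "rz": 0.05, "claw": 1},
    {"dx": 0, "dy": 0, "dz": 0, "rx": 0, "ry": 0, "rz": 0.05, "claw": 1},
    {"dx": 0, "dy": 0, "dz": 0, "rx": 0, "ry": 0, "rz": 0.05, "claw": 1},
    {"dx": 0, "dy": 0, "dz": 0, "rx": 0, "ry": 0, "rz": 0.05, "claw": 1},
    {"dx": 0, "dy": 0, "dz": 0, "rx": 0, "ry": 0, "rz": 0.048, "claw": 1},
    {"dx": 0, "dy": 0, "dz": 0, "rx": 0, "ry": 0, "rz": 0, "claw": 1},
    {"dx": 0, "dy": 0, "dz": 0, "rx": 0, "ry": 0, "rz": 0, "claw": 1},
    {"dx": 0, "dy": 0, "dz": 0, "rx": 0, "ry": 0, "rz": 0, "claw": 1},
  ],
)

```text
time_s: 20.2
ee_pos: [0.6159, 0.2778, 0.133]
eef_rot: [3.14, -0.0, 2.106]
force: [6.1, 5.6, -3.4]
grip_width: 0.0115
grip_force: 24.9
```

Run:
```python
from h import *
o=telemetry.get_obs();print(o["ee_pos"].round(4),o["eef_rot"],o["force"],o["moment"],o["joint_vel"].round(3))
M=[]
for i in range(6):
    s=cam("top" if i==0 else "side");M.append(telemetry.get_obs()["moment"])
    if i==0:c=s
print(np.mean(M,0))
out=[]
for cc,X in((c,[.56,.27,.08]),(s,[.60,.27,.08])):
    u,v=map(int,proj(cc,X));out.append(cv2.resize(cc["img"][v-28:v+28,u-28:u+28,::-1],(400,400),interpolation=cv2.INTER_CUBIC))
cv2.imwrite("pics/end.png",np.hstack(out))
for n,cc in(("top",c),("side",s)):
    W=pts(cc)
    for a,b in((.052,.105),(.07,.105)):
        m=(abs(W[...,0]-.6155)<.027)&(abs(W[...,1]-.2775)<.03)&(W[...,2]>a)&(W[...,2]<b)
        p=W[m]
        if len(p)>8:
            d=p[:,:2]-np.median(p[:,:2],0);print(n,len(p),np.degrees(np.arctan2(*np.linalg.svd(d,full_matrices=False)[2][0][::-1])),np.ptp(p[:,:2],0))
# rig yaw/side edge: base plane points near z=.01 at right edge
```

```text
[0.6159 0.2778 0.133 ] [ 3.14001445e+00 -4.95227844e-05  2.10557984e+00] [ 6.10850054  5.56527706 -3.43512226] [ 0.90886605 -1.07175088  0.07754688] [-0.001 -0.    -0.001  0.002 -0.002 -0.   ]
[ 0.92179244 -1.02290049  0.11501087]
side 123 -57.99274294429468 [0.03164727 0.05351346]
side 84 -57.899759984174025 [0.0310649  0.05055313]
```

View pics/end.png

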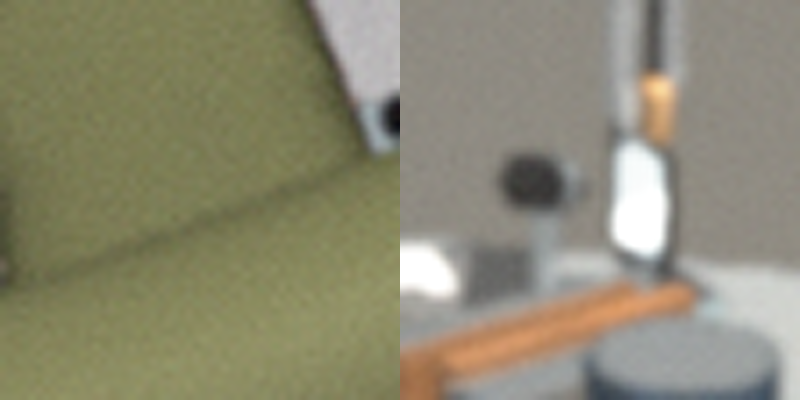

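The glass line measures -58° against the commanded -59.4°. The lens-cross bisector agrees to within 0.5°, and the mirror is still and gripped, so I'm handing in.

```bash
python3 -c "
from h import *
print(hand_in())"
```

```text
the job is handed in; nothing more can be done
None
```

I swept the three chips off the plate with the block, laid the block flat back where it came from, and handed in holding the mirror at about 0.78 rad, within about 0.5° of the angle I measured as needed; the hand-in returned no verdict.

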